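# Tare the specimen scale through its recessed key

### The job

The specimen scale has to be zeroed with the tray of stones on it, before the next find is added: on the scale's terminal, push the sliding metal cover plate off the key well that it covers, reach a fingertip into that well and press the tare key at its bottom all the way down, keeping it down for a full second, then let it come up and push the cover plate back fully home over the well. Work only by pushing and pressing: never pinch the plate's rib, do not press the other sunken key (in the well that is open at the start), and leave the tray, the stones and everything else on the bench where they are.

Things in the scene. Friction and masses are not known exactly. Their poses are not given: they have to be found in the camera images.
- terminal: Grey plastic scale terminal fixed to the bench, left or right of the platform, 160 mm (its x) by 180 (its y) by 50 high, yaw within 0.5 rad. Origin: centre of its underside; x away from the robot, y to its left, z up. Two 5 mm high rails, 5 mm wide, run along y at x = -59.5 and 19.5 mm on its flat top (z = 50 mm). A flat dark display (x = 34 to 70 mm, up to z = 53) is at the far edge.
- tare_well (a point): Centre of the mouth of the tare well, at terminal (x, y, z) = (-20, -40, 50) mm: a rectangular well 60 mm along terminal x by 36 mm along y, 38 mm deep, hidden under the cover plate at the start.
- cal_well (a point): Centre of the mouth of the calibration well, at terminal (-20, 40, 50) mm: same size, open at the start.
- cover (a joint): Sliding aluminium plate on the terminal, 72 mm (terminal x) by 50 (y) by 3 thick, upper face at terminal z = 53.5 mm. Value in m: 0 = fully home, centred over the tare well; grows along terminal +y to the stop at 0.080, over the calibration well; the tare well is wholly clear beyond 0.043. Starts between 0 and 0.006, stays where it is left, takes about 1.5 N to slide.
- rib (a point): Centre of the upright rib across the middle of the cover plate, 60 mm long along the terminal's x, 10 mm thick along y, standing 14 mm above the plate (top at terminal z = 67.5 mm; this point at z = 60.5 mm). Push its -y side towards +y to uncover the tare well, its +y side towards -y to close it; pressing both sides at once is pinching.
- tare_key (a joint): Tare key, a dark rectangular cap 50 by 28 mm at the bottom of the tare well. Value in m: 0 = up, 0.005 = fully down. A spring raises it: about 2 N starts it, 5 N takes it fully down.
- tare_top (a point): Centre of the tare key's upper face; 20 mm below the terminal's top when up (terminal z = 30 mm).
- cal_key (a joint): Calibration key, the same cap and spring in the other well; not to be pressed. Value in m: 0 = up, 0.005 = fully down.
- platform: Weighing platform fixed to the bench, 200 by 200 mm, steel top 40 mm above the bench; origin at the centre of its underside.
- tray: Loose white plastic specimen tray, 130 by 100 by 22 mm, lying on the weighing platform; origin at the centre of its underside. To be left alone.
- stone_a: Loose reddish stone flake 40 mm across, 12 mm thick, in the tray; origin under its centre. To be left alone.
- stone_b: Loose grey stone flake 34 mm across, 14 mm thick, in the tray; origin under its centre. To be left alone.
- jar: Loose small jar, 42 mm across, 45 mm high, standing on the bench just on the robot's side of the terminal; origin at the centre of its underside. To be left alone.
- screwdriver: Loose screwdriver 150 mm long lying on the bench just beyond the terminal, across its far side; origin under its middle. To be left alone.
- stone_c: Loose grey stone flake 48 mm across, 16 mm thick, on the bench on the robot's side of the platform; origin under its centre. To be left alone.

How it is judged:
On the way, in this order (a step that is already met when the one before it is completed fails the run):
1. the cover plate is pushed clear of the tare well (joint above 0.043 m) (value of joint cover above 0.043 m), for 0.1 s.
2. a fingertip presses the tare key fully down (above 4 of 5 mm) and keeps it down for at least 0.8 s (value of joint tare_key above 0.004 m and contact force between the fingers and tare_key above 1 N), for 0.8 s.
3. the key is up again and the cover plate is back home over the well (within 7 mm) (value of joint cover below 0.007 m and value of joint tare_key below 0.001 m), for 0.2 s.
At the end, for the whole second after the job is handed in: The cover plate is home over the tare well (joint below 7 mm), both keys are up (below 1 mm), and the tray, stones, jar and screwdriver are where they stood (tray and jar within 10 mm, the others within 15 mm) (all of step 3 and value of joint cal_key below 0.001 m and not (distance of any of tray, jar from where it was at the start of the episode above 0.01 m or distance of any of stone_a, stone_b, screwdriver, stone_c from where it was at the start of the episode above 0.015 m)); the robot touches nothing.
It fails at once if the calibration key is pressed (more than 2 mm) (value of joint cal_key above 0.002 m).
It fails at once if the rib of the cover plate is pinched (fingers press both its sides at once, over 2 N each) (contact force between the fingers and cover_c2 above 2 N and contact force between the fingers and cover_c3 above 2 N).
It fails at once if the tray, a stone, the jar or the screwdriver is lifted, carried or shoved (tray and jar over 10 mm, the others over 15 mm) (distance of any of tray, jar from where it was at the start of the episode above 0.01 m or distance of any of stone_a, stone_b, screwdriver, stone_c from where it was at the start of the episode above 0.015 m).
It also fails if it takes over 51 s, if anything falls off the work surface, if the arm or the gripper's body presses on something with over 40 N, if the wrist force passes 120 N, or if a joint passes its speed limit or range.

### The arm

A 7-joint arm with a two-finger parallel gripper is mounted at the origin on the work surface. World frame = base frame: x ahead of the robot, y to its left, z up, the work surface at z = 0. Lengths are in m, angles in rad, forces in N, time in s.
With the tool pointing down it reaches from about 0.4 to 0.85 m from the base axis. Payload 4.5 kg.
Tool frame: the origin (TCP) lies midway between the tips of the shut fingers; the grasp point (between the pads) lies 19 mm behind it; z points along the fingers, y is the line along which they close (so a half turn about z gives the same grasp; the last joint's range is limited). The gripper opens to 88 mm and grips with 3 to 60 N. Pads are 18 mm wide; open, the fingers measure 123 mm over their backs; the gripper's body (75 mm by 187 mm) begins 45 mm behind the grasp point.
Start: joints at [1.147, 0.689, -0.195, 1.565, 0.157, 0.902, -0.215], TCP at [0.276, -0.561, 0.239] pointing down, gripper open.
Joint ranges: [-3.01, 3.01], [-0.46, 2.08], [-1.47, 1.51], [0.13, 2.56], [-1, 4.14], [0.04, 2.09], [-2.66, 2.66]. Speed limits (rad/s): [2.57, 2.57, 3.14, 3.14, 3.14, 3.14, 3.14].

### API

Orientations are given as a unit quaternion [x, y, z, w].
In Python, from plant import r gives the robot as it stands.
- The arm moves only by the tool carry_out, never from a script. Its argument "plan" is a list of rows, each an object with "rot": the turn, a rotation vector about the tool's x, y, z in rad, a list of three; "xyz": the shift along the tool's x, y, z in m, a list of three; "grip": the closure in counts, from 0 (fully open) to 255 (shut). In form: [{"rot": [wx, wy, wz], "xyz": [dx, dy, dz], "grip": grip}, ...]. A call has 1 to 8 rows; each row is the pose to reach, as a shift and turn from the pose commanded when the call began, along the tool's axes at that moment; what a row does not reach only later rows make up. A row lasts 1/12 s, in which the tool goes at most 41.7 mm and 7.16 degrees, less where a joint would pass 70% of its speed; a pose out of reach is approached as far as the arm can. A call with a gripper value outside its range is refused whole. The fingers move at their own pace and stop on an object; "squeeze" is the grip in N (left out, the last holds). Time passes only in rows, so rows that repeat a pose let the fingers close. It gives the time, the measured TCP pose, the force, the opening and the grip force at its end, in the units of the state.
- r.get_state(): the state, without advancing time (a new reading comes with each control period).
- r.snapshot(name): name is "scene" or "top" or "wrist"; returns the picture (400x640x3 uint8, red, green, blue); there is no depth.
- r.camera_params(name): a dict with "fx", "fy", "cx", "cy" (pixels), "position" and "attitude" of the camera in the world; the wrist camera has in their place "hand_eye" (4x4, takes a point from camera to tool coordinates, whose origin is the TCP and whose axes are the flange's). Camera axes: x right, y down, z forward; pixel columns grow to the right and rows downward; lengths in m; the calibration is good to about 2 mm. A picture is of the moment at which its call begins: read the wrist's pose just before it. camera_params takes no time and is no camera call.
- r.finish_job(): hands the job in; it is judged then, once.
The state is a dict: "clock": time; "q": joint angles; "qd": joint speeds; "joint_torque": joint torques, N m; "tool_pos": TCP position; "eef_rot": TCP orientation; "contact_force": force on the tool from outside, world axes, zero at the start; "moment": the same for the moment, N m; "opening": opening from 0.0 (shut) to 1.0 (fully open); "finger_force": force on a finger pad.
Only numpy, scipy, OpenCV 4.12 (cv2) and the standard library are available. Lean on these libraries where they do the work, as an engineer would, in place of code of your own. Each camera call takes 0.05 s, during which the arm holds its last target. There are 200 camera calls.

## Working session

There is one attempt and no reset: what is moved stays moved. The work goes in short steps, Python scripts to look and compute and a tool call to move; the robot and the scene stay as the last step left them, time stands still between calls to the robot, and variables do not carry over. Pictures are saved under pics/ and viewed, at most 10 in all, crops included, and the job is handed in when it is done.

Besides the shell and the picture viewer there is one more tool, called after "Emit:" by a JSON object that holds its "op" and its "data", one argument or row to a line. carry_out: Moves the arm, as the interface text tells. Its arguments: {"type":"object","properties":{"plan":{"type":"array"},"squeeze":{"type":"number"}},"required":["plan"]}

```bash
ls; mkdir -p pics
python3 - <<'E'
from plant import r
import cv2
s=r.get_state();print(s)
for n in("scene","top"):
    cv2.imwrite(f"pics/{n}0.png",r.snapshot(n)[:,:,::-1]);print(n,r.camera_params(n))
print(r.camera_params("wrist"))
E
```

```text
pics
{'clock': 0.0, 'q': array([ 1.14682985,  0.6899847 , -0.19450268,  1.56637822,  0.1573021 ,
        0.90253341, -0.21508515]), 'qd': array([-0.00057725, -0.00105245,  0.00087118,  0.00012639,  0.00016352,
       -0.00202645, -0.00177253]), 'joint_torque': array([ 1.92205935e-04, -5.27559328e+01, -1.26730442e+00, -1.53426558e+01,
       -5.26957749e-02,  6.63872706e-03,  1.45995741e-04]), 'tool_pos': array([ 0.27586857, -0.56008213,  0.23790022]), 'eef_rot': array([ 9.73909043e-01,  2.26936690e-01, -2.91211857e-04, -9.10495399e-04]), 'contact_force': array([ 0.42344957, -0.1147517 ,  0.41179798]), 'moment': array([0.05863586, 0.01715147, 0.03733839]), 'finger_force': 0.0, 'opening': 0.9996812133783762}
scene {'fx': 427.20261842057556, 'fy': 427.20261842057556, 'cx': 317.49322408302595, 'cy': 199.76120185676908, 'position': array([0.76857164, 0.33837944, 0.76695739]), 'attitude': array([ 0.28466748,  0.92223622, -0.24910471, -0.07994762])}
top {'fx': 485.82121491037503, 'fy': 485.82121491037503, 'cx': 316.3900542695327, 'cy': 201.00827662137416, 'position': array([ 0.39868832, -0.0013471 ,  1.05103204]), 'attitude': array([-0.7019765 ,  0.70865118, -0.04850553,  0.05186246])}
{'fx': 342.44685656632277, 'fy': 342.44685656632277, 'cx': 319.45391896716865, 'cy': 201.76189138601598, 'hand_eye': array([[ 7.05130736e-04, -9.56457761e-01, -2.91869925e-01,
         7.49087947e-02],
       [ 9.99999739e-01,  7.20826696e-04,  5.37577289e-05,
         6.63114661e-04],
       [ 1.58970637e-04, -2.91869887e-01,  9.56458020e-01,
        -1.45813346e-01],
       [ 0.00000000e+00,  0.00000000e+00,  0.00000000e+00,
         1.00000000e+00]])}
```

View pics/top0.png

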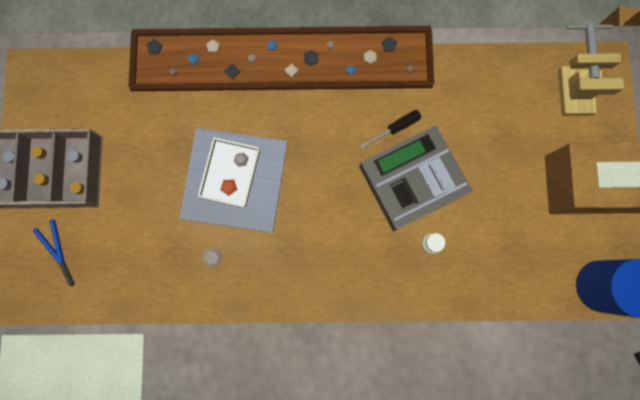

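View pics/scene0.png

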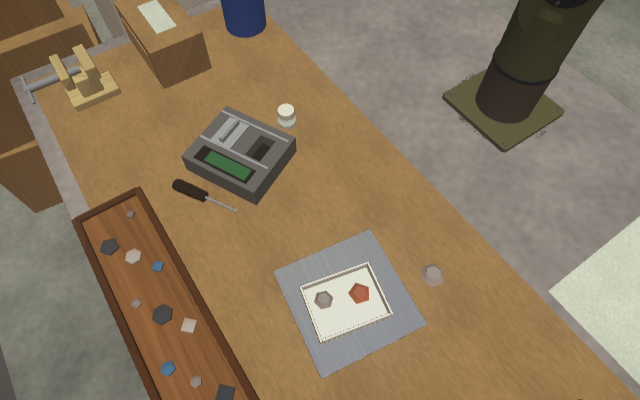

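The top view has the terminal at about (415,178), with the plate bright at (437,175), the open well dark at (403,192) and the jar at (434,243). The scene view shows the terminal at (240,150). I'll zoom in to get the corners.

Run:
```python
import cv2,numpy as np
a=cv2.imread("pics/top0.png")[110:250,350:490];b=cv2.imread("pics/scene0.png")[95:215,170:310]
a=cv2.resize(a,(560,560),interpolation=cv2.INTER_CUBIC)
cv2.imwrite("pics/c.png",a)
```

```text
(no output)
```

View pics/c.png

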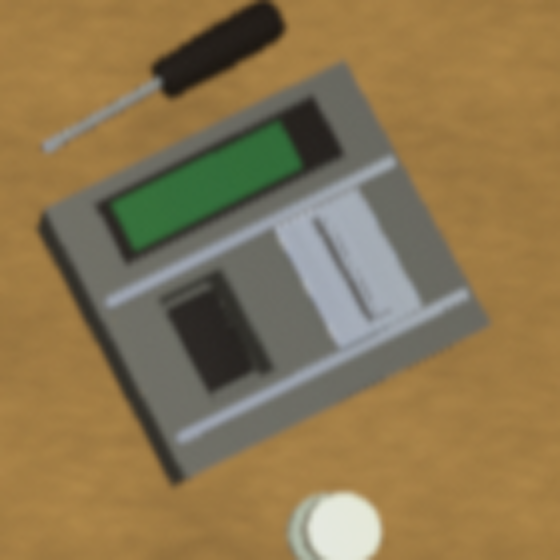

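```bash
cat > h.py <<'E'
import numpy as np, cv2
from scipy.spatial.transform import Rotation as R
from plant import r
def ray(n,uv,z):
    c=r.camera_params(n);d=R.from_quat(c["attitude"]).apply([(uv[0]-c["cx"])/c["fx"],(uv[1]-c["cy"])/c["fy"],1])
    p=np.array(c["position"]);return p+d*(z-p[2])/d[2]
def fit(model,pts):   # planar rigid fit: yaw, origin
    m=np.asarray(model)[:,:2];p=np.asarray(pts)[:,:2];a=m-m.mean(0);b=p-p.mean(0)
    yaw=np.arctan2((a[:,0]*b[:,1]-a[:,1]*b[:,0]).sum(),(a*b).sum())
    Q=np.array([[np.cos(yaw),-np.sin(yaw)],[np.sin(yaw),np.cos(yaw)]])
    t=p.mean(0)-Q@m.mean(0);return yaw,t,np.linalg.norm(p-(m@Q.T+t),axis=1)
def go(yaw,t,pt):     # tool-frame shift/turn to terminal point pt (m), tool y along terminal x
    s=r.get_state();q=R.from_quat(s["eef_rot"])
    Q=R.from_euler('z',yaw);w=Q.apply(pt)+[t[0],t[1],0]
    best=min((q.inv()*R.from_matrix(Q.as_matrix()@np.array([[0,k,0],[k,0,0],[0,0,-1]])) for k in(1,-1)),key=lambda x:x.magnitude())
    print("t",s["clock"],"now term",np.round(Q.inv().apply(s["tool_pos"]-[t[0],t[1],0])*1e3,1),"F",np.round(Q.inv().apply(s["contact_force"]),1))
    print("target",w.round(4),"xyz mm",np.round(q.inv().apply(w-s["tool_pos"])*1e3,1),"rot",best.as_rotvec().round(4))
E
python3 - <<'E'
from h import *
c=[(44,213),(345,62),(489,322),(178,482)]
P=[ray("top",((u+.5)/4+349.5,(v+.5)/4+109.5),.05) for u,v in c]
M=np.array([(80,90),(80,-90),(-80,-90),(-80,90)])/1e3
y,t,e=fit(M,P);print(y,t,e*1e3)
go(y,t,[-.02,-.07,.13])
j=ray("top",(350+344/4,110+530/4),.045);print("jar",j)
# plate/rib check
for nm,u,v,z in(("plate -y near",420,305,.0535),("plate +y far",278,225,.0535),("plate -y far",360,188,.0535),("plate +y near",342,347,.0535)):
    p=ray("top",((u+.5)/4+349.5,(v+.5)/4+109.5),z);print(nm,R.from_euler('z',-y).apply(p-[*t,0])*1e3)
E
```

```text
0.45402596951533464 [ 0.59140689 -0.20557584] [2.31412066 1.43927747 2.62140758 2.83634382]
t 0.1 now term [-439.  -180.3  238. ] F [-0.   0.4 -0.1]
target [ 0.6041 -0.2773  0.13  ] xyz mm [ 419.5 -108.6  108.1] rot [-1.400e-03 -1.200e-03 -1.567e+00]
jar [ 0.45366361 -0.243285    0.045     ]
plate -y near [-53.7990993  -62.22431292  53.5       ]
plate +y far [ 16.6563981  -16.37568278  53.5       ]
plate -y far [ 14.8764633 -64.182828   53.5      ]
plate +y near [-55.09771239 -15.44197187  53.5       ]
```

Emit:
{"op": "carry_out", "data": {
  "plan": [
    {"rot":[0,0,-0.12],"xyz":[0.03,-0.008,0],"grip":255},
    {"rot":[0,0,-0.24],"xyz":[0.065,-0.017,0],"grip":255},
    {"rot":[0,0,-0.36],"xyz":[0.1,-0.026,0],"grip":255},
    {"rot":[0,0,-0.48],"xyz":[0.135,-0.035,0],"grip":255},
    {"rot":[0,0,-0.6],"xyz":[0.17,-0.044,0],"grip":255},
    {"rot":[0,0,-0.72],"xyz":[0.205,-0.053,0],"grip":255},
    {"rot":[0,0,-0.84],"xyz":[0.24,-0.062,0],"grip":255},
    {"rot":[0,0,-0.96],"xyz":[0.275,-0.071,0],"grip":255}
  ]
}}

```text
clock: 0.77
tool_pos: [0.4923, -0.3741, 0.2384]
eef_rot: [0.757, 0.653, -0.0, -0.0]
contact_force: [-0.4, -0.4, 0.1]
opening: 0.419
finger_force: 0.0
```

Run:
```python
from h import *
go(0.454,[.5914,-.2056],[-.02,-.07,.15]);print(r.get_state()["q"].round(2))
```

```text
t 0.7667 now term [-162.9 -107.9  238.4] F [-0.5 -0.2  0.1]
target [ 0.6041 -0.2773  0.15  ] xyz mm [112.1  96.5  88.4] rot [-8.000e-04 -3.000e-04 -6.012e-01]
[ 0.82  0.71 -0.44  1.58  0.35  0.94  0.11]
```

Emit:
{"op": "carry_out", "data": {
  "plan": [
    {"rot":[0,0,-0.12],"xyz":[0.022,0.019,0.01],"grip":255},
    {"rot":[0,0,-0.24],"xyz":[0.045,0.038,0.02],"grip":255},
    {"rot":[0,0,-0.36],"xyz":[0.067,0.058,0.035],"grip":255},
    {"rot":[0,0,-0.48],"xyz":[0.09,0.077,0.05],"grip":255},
    {"rot":[0,0,-0.6],"xyz":[0.112,0.0965,0.07],"grip":255},
    {"rot":[0,0,-0.6012],"xyz":[0.112,0.0965,0.088],"grip":255},
    {"rot":[0,0,-0.6012],"xyz":[0.112,0.0965,0.088],"grip":255},
    {"rot":[0,0,-0.6012],"xyz":[0.112,0.0965,0.088],"grip":255}
  ]
}}

```text
clock: 1.43
tool_pos: [0.6026, -0.2799, 0.1494]
eef_rot: [0.533, 0.846, -0.001, -0.002]
contact_force: [0.1, -0.1, 0.5]
opening: 0.005
finger_force: 0.0
```

Run:
```python
from h import *
go(0.454,[.5914,-.2056],[-.02,-.07,.075])
cv2.imwrite("pics/w1.png",r.snapshot("wrist")[:,:,::-1])
```

```text
t 1.4333 now term [-22.5 -71.7 149.4] F [ 0.  -0.2  0.5]
target [ 0.6041 -0.2773  0.075 ] xyz mm [ 1.6  2.7 74.4] rot [-0.0032 -0.0016 -0.0065]
```

View pics/w1.png

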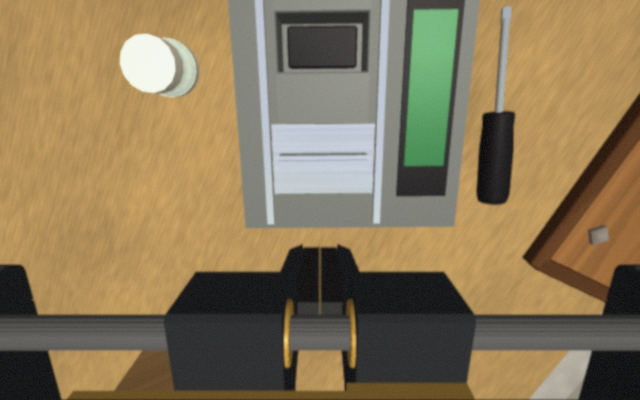

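The wrist view shows the plate with corners about (273,125) and (373,193), the open cal well at (322,42), the terminal's -y edge at row 227, and the shut fingers below it. I'll refine the pose from this.

```bash
cat >> h.py <<'E'
def wray(uv,z):
    c=r.camera_params("wrist");s=r.get_state();H=np.array(c["hand_eye"]);q=R.from_quat(s["eef_rot"])
    p=s["tool_pos"]+q.apply(H[:3,3]);d=q.apply(H[:3,:3]@[(uv[0]-c["cx"])/c["fx"],(uv[1]-c["cy"])/c["fy"],1])
    return p+d*(z-p[2])/d[2]
E
python3 - <<'E'
from h import *
px=[(247,227),(455,227),(277,12),(368,10),(368,72),(279,72)]
M=np.array([(-80,-90),(80,-90),(-50,58),(10,58),(10,22),(-50,22)])/1e3
y,t,e=fit(M,[wray(p,.05) for p in px]);print(y,t,e*1e3)
for p in[(273,125),(374,124),(373,193),(275,193)]:print((R.from_euler('z',-y).apply(wray(p,.0535)-[*t,0])*1e3).round(1))
go(y,t,[-.02,-.07,.06])
E
```

```text
0.4566626481652446 [ 0.59322386 -0.20845823] [0.57896428 1.10535438 0.38949627 1.41365093 0.54577682 0.04868104]
[-55.3 -12.6  53.5]
[ 14.8 -12.6  53.5]
[ 15.9 -62.3  53.5]
[-56.3 -61.6  53.5]
t 1.4833 now term [-23.  -69.3 150.8] F [-0.4 -0.3  0.8]
target [ 0.6061 -0.2801  0.06  ] xyz mm [-0.6  3.1 90.7] rot [-0.0016  0.0004 -0.0104]
```

Emit:
{"op": "carry_out", "data": {
  "plan": [
    {"rot":[0,0,-0.01],"xyz":[0,0.003,0.025],"grip":255},
    {"rot":[0,0,-0.01],"xyz":[0,0.003,0.05],"grip":255},
    {"rot":[0,0,-0.01],"xyz":[0,0.003,0.07],"grip":255},
    {"rot":[0,0,-0.01],"xyz":[0,0.003,0.082],"grip":255},
    {"rot":[0,0,-0.01],"xyz":[0,0.003,0.089],"grip":255},
    {"rot":[0,0,-0.01],"xyz":[0,0.003,0.089],"grip":255}
  ]
}}

```text
clock: 1.98
tool_pos: [0.606, -0.279, 0.0614]
eef_rot: [0.529, 0.849, -0.0, -0.0]
contact_force: [-0.0, 0.0, 0.6]
opening: 0.002
finger_force: 0.0
```

Run:
```python
from h import *
go(.4567,[.5932,-.2085],[-.02,.011,.06])
```

```text
t 1.9833 now term [-19.6 -69.   61.4] F [-0.   0.1  0.6]
target [ 0.5704 -0.2074  0.06  ] xyz mm [80.  -0.4  1.4] rot [-0.0011 -0.0001  0.0001]
```

Emit:
{"op": "carry_out", "data": {
  "plan": [
    {"rot":[0,0,0],"xyz":[0.01,0,0.0],"grip":255},
    {"rot":[0,0,0],"xyz":[0.018,0,0.001],"grip":255},
    {"rot":[0,0,0],"xyz":[0.026,0,0.001],"grip":255},
    {"rot":[0,0,0],"xyz":[0.034,0,0.001],"grip":255},
    {"rot":[0,0,0],"xyz":[0.042,0,0.001],"grip":255},
    {"rot":[0,0,0],"xyz":[0.05,0,0.001],"grip":255},
    {"rot":[0,0,0],"xyz":[0.058,0,0.001],"grip":255},
    {"rot":[0,0,0],"xyz":[0.066,0,0.001],"grip":255}
  ]
}}

```text
clock: 2.65
tool_pos: [0.5775, -0.2182, 0.061]
eef_rot: [0.528, 0.849, 0.0, 0.0]
contact_force: [1.3, -1.0, 1.4]
opening: 0.002
finger_force: 0.8
```

Emit:
{"op": "carry_out", "data": {
  "plan": [
    {"rot":[0,0,0],"xyz":[0.006,0,0],"grip":255},
    {"rot":[0,0,0],"xyz":[0.012,0,0],"grip":255},
    {"rot":[0,0,0],"xyz":[0.016,0,0],"grip":255},
    {"rot":[0,0,0],"xyz":[0.016,0,0],"grip":255},
    {"rot":[0,0,0],"xyz":[0.016,0,0],"grip":255}
  ]
}}

```text
clock: 3.07
tool_pos: [0.5697, -0.2041, 0.0604]
eef_rot: [0.528, 0.849, -0.0, -0.001]
contact_force: [0.2, -0.4, 0.2]
opening: 0.007
finger_force: 0.0
```

Run:
```python
from h import *
go(.4567,[.5932,-.2085],[-.02,-.04,.09])
```

```text
t 3.0667 now term [-19.1  14.3  60.4] F [-0.  -0.5  0.2]
target [ 0.5929 -0.2532  0.09  ] xyz mm [-54.3  -1.  -29.6] rot [-0.0013 -0.001   0.002 ]
```

Emit:
{"op": "carry_out", "data": {
  "plan": [
    {"rot":[0,0,0],"xyz":[-0.015,0,-0.005],"grip":255},
    {"rot":[0,0,0],"xyz":[-0.03,-0.001,-0.02],"grip":255},
    {"rot":[0,0,0],"xyz":[-0.045,-0.001,-0.04],"grip":255},
    {"rot":[0,0,0],"xyz":[-0.054,-0.001,-0.06],"grip":255},
    {"rot":[0,0,0],"xyz":[-0.054,-0.001,-0.06],"grip":255},
    {"rot":[0,0,0],"xyz":[-0.054,-0.001,-0.06],"grip":255}
  ]
}}

```text
clock: 3.57
tool_pos: [0.5936, -0.2541, 0.1211]
eef_rot: [0.529, 0.849, 0.0, 0.001]
contact_force: [0.1, 0.2, -0.7]
opening: 0.009
finger_force: 0.0
```

Run:
```python
from h import *
go(.4567,[.5932,-.2085],[-.02,-.04,.05])
cv2.imwrite("pics/w2.png",r.snapshot("wrist")[:,:,::-1])
```

```text
t 3.5667 now term [-19.8 -41.1 121.1] F [ 0.2  0.1 -0.7]
target [ 0.5929 -0.2532  0.05  ] xyz mm [ 1.2 -0.3 71.1] rot [ 0.0009  0.0007 -0.0002]
```

View pics/w2.png

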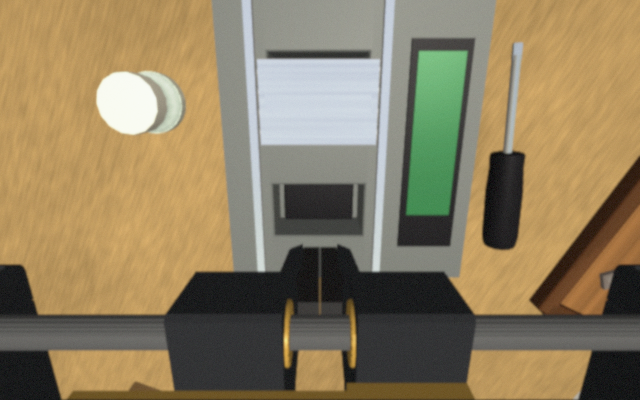

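The plate now spans rows 58–145 with the tare well clear at columns 274–364, rows 184–235. A sliver of the cal well shows above the plate. I'll check the numbers.

Run:
```python
from h import *
y,t=.4567,[.5932,-.2085]
for p,z in[((274,184),.05),((364,184),.05),((363,235),.05),((275,235),.05),((261,145),.0535),((379,143),.0535),((257,59),.0535),((380,59),.0535)]:print((R.from_euler('z',-y).apply(wray(p,z)-[*t,0])*1e3).round(1))
go(y,t,[-.02,-.04,.035])
```

```text
[-50.3 -18.8  50. ]
[  8.1 -18.7  50. ]
[  8.8 -54.3  50. ]
[-50.9 -54.5  50. ]
[-57.    6.8  53.5]
[15.8  8.2 53.5]
[-56.9  56.   53.5]
[13.9 56.2 53.5]
t 3.6167 now term [-20.2 -39.8 120.1] F [-0.9 -0.  -1. ]
target [ 0.5929 -0.2532  0.035 ] xyz mm [-0.3  0.3 85.1] rot [-0.0009 -0.0011  0.0013]
```

Emit:
{"op": "carry_out", "data": {
  "plan": [
    {"rot":[0,0,0],"xyz":[0.002,0,0.025],"grip":255},
    {"rot":[0,0,0],"xyz":[0.002,0,0.05],"grip":255},
    {"rot":[0,0,0],"xyz":[0.002,0,0.065],"grip":255},
    {"rot":[0,0,0],"xyz":[0.002,0,0.075],"grip":255},
    {"rot":[0,0,0],"xyz":[0.002,0,0.082],"grip":255},
    {"rot":[0,0,0],"xyz":[0.002,0,0.085],"grip":255},
    {"rot":[0,0,0],"xyz":[0.002,0,0.085],"grip":255},
    {"rot":[0,0,0],"xyz":[0.002,0,0.085],"grip":255}
  ]
}}

```text
clock: 4.28
tool_pos: [0.5931, -0.2517, 0.0364]
eef_rot: [0.528, 0.849, 0.0, 0.001]
contact_force: [-0.0, 0.2, -0.1]
opening: 0.007
finger_force: 0.0
```

Emit:
{"op": "carry_out", "data": {
  "plan": [
    {"rot":[0,0,0],"xyz":[0,0,0.003],"grip":255},
    {"rot":[0,0,0],"xyz":[0,0,0.006],"grip":255},
    {"rot":[0,0,0],"xyz":[0,0,0.008],"grip":255},
    {"rot":[0,0,0],"xyz":[0,0,0.01],"grip":255},
    {"rot":[0,0,0],"xyz":[0,0,0.011],"grip":255},
    {"rot":[0,0,0],"xyz":[0,0,0.011],"grip":255}
  ]
}}

```text
clock: 4.78
tool_pos: [0.5933, -0.252, 0.0255]
eef_rot: [0.528, 0.849, 0.0, 0.001]
contact_force: [0.7, 0.2, 5.7]
opening: 0.009
finger_force: 2.7
```

Nearly down at 5.7 N, so I'll push a little further until the force shows the stop, then hold.

Emit:
{"op": "carry_out", "data": {
  "plan": [
    {"rot":[0,0,0],"xyz":[0,0,0.001],"grip":255},
    {"rot":[0,0,0],"xyz":[0,0,0.002],"grip":255},
    {"rot":[0,0,0],"xyz":[0,0,0.002],"grip":255},
    {"rot":[0,0,0],"xyz":[0,0,0.002],"grip":255},
    {"rot":[0,0,0],"xyz":[0,0,0.002],"grip":255},
    {"rot":[0,0,0],"xyz":[0,0,0.002],"grip":255}
  ]
}}

```text
clock: 5.28
tool_pos: [0.5933, -0.252, 0.0254]
eef_rot: [0.528, 0.849, -0.0, 0.001]
contact_force: [-4.5, 0.6, 18.0]
opening: 0.006
finger_force: 9.1
```

Emit:
{"op": "carry_out", "data": {
  "plan": [
    {"rot":[0,0,0],"xyz":[0,0,0],"grip":255},
    {"rot":[0,0,0],"xyz":[0,0,0],"grip":255},
    {"rot":[0,0,0],"xyz":[0,0,0],"grip":255},
    {"rot":[0,0,0],"xyz":[0,0,0],"grip":255},
    {"rot":[0,0,0],"xyz":[0,0,0],"grip":255},
    {"rot":[0,0,0],"xyz":[0,0,0],"grip":255},
    {"rot":[0,0,0],"xyz":[0,0,0],"grip":255},
    {"rot":[0,0,0],"xyz":[0,0,0],"grip":255}
  ]
}}

```text
clock: 5.95
tool_pos: [0.5933, -0.252, 0.0254]
eef_rot: [0.528, 0.849, -0.0, 0.001]
contact_force: [-3.6, 1.2, 18.9]
opening: 0.006
finger_force: 9.1
```

Emit:
{"op": "carry_out", "data": {
  "plan": [
    {"rot":[0,0,0],"xyz":[0,0,0],"grip":255},
    {"rot":[0,0,0],"xyz":[0,0,0],"grip":255},
    {"rot":[0,0,0],"xyz":[0,0,0],"grip":255},
    {"rot":[0,0,0],"xyz":[0,0,0],"grip":255},
    {"rot":[0,0,0],"xyz":[0,0,0],"grip":255},
    {"rot":[0,0,0],"xyz":[0,0,0],"grip":255},
    {"rot":[0,0,0],"xyz":[0,0,0],"grip":255}
  ]
}}

```text
clock: 6.53
tool_pos: [0.5933, -0.252, 0.0254]
eef_rot: [0.528, 0.849, -0.0, 0.001]
contact_force: [-3.9, 0.6, 18.7]
opening: 0.006
finger_force: 9.1
```

Emit:
{"op": "carry_out", "data": {
  "plan": [
    {"rot":[0,0,0],"xyz":[0,0,-0.01],"grip":255},
    {"rot":[0,0,0],"xyz":[0,0,-0.03],"grip":255},
    {"rot":[0,0,0],"xyz":[0,0,-0.055],"grip":255},
    {"rot":[0,0,0],"xyz":[0,0,-0.075],"grip":255},
    {"rot":[0,0,0],"xyz":[0,0,-0.075],"grip":255}
  ]
}}

```text
clock: 6.95
tool_pos: [0.5949, -0.252, 0.1016]
eef_rot: [0.528, 0.849, 0.001, 0.003]
contact_force: [-0.2, -0.2, 1.2]
opening: 0.006
finger_force: 0.0
```

Run:
```python
from h import *
go(.4567,[.5932,-.2085],[-.02,.055,.1])
```

```text
t 6.95 now term [-17.7 -39.8 101.6] F [-0.3 -0.   1.2]
target [ 0.551 -0.168  0.1  ] xyz mm [94.8 -2.2  1.2] rot [0.0049 0.0041 0.0012]
```

Emit:
{"op": "carry_out", "data": {
  "plan": [
    {"rot":[0,0,0],"xyz":[0.03,-0.002,0],"grip":255},
    {"rot":[0,0,0],"xyz":[0.06,-0.002,0],"grip":255},
    {"rot":[0,0,0],"xyz":[0.085,-0.002,0],"grip":255},
    {"rot":[0,0,0],"xyz":[0.096,-0.002,0],"grip":255},
    {"rot":[0,0,0],"xyz":[0.096,-0.002,0.01],"grip":255},
    {"rot":[0,0,0],"xyz":[0.096,-0.002,0.02],"grip":255},
    {"rot":[0,0,0],"xyz":[0.096,-0.002,0.02],"grip":255}
  ]
}}

```text
clock: 7.53
tool_pos: [0.5474, -0.1685, 0.0751]
eef_rot: [0.529, 0.849, -0.001, -0.001]
contact_force: [0.8, -1.0, -0.2]
opening: 0.006
finger_force: 0.0
```

Run:
```python
from h import *
go(.4567,[.5932,-.2085],[-.02,.057,.0605])
```

```text
t 7.5333 now term [-23.4  56.1  75.1] F [ 0.3 -1.3 -0.2]
target [ 0.5501 -0.1662  0.0605] xyz mm [ 0.9  3.5 14.6] rot [-0.0034 -0.0003 -0.0004]
```

Emit:
{"op": "carry_out", "data": {
  "plan": [
    {"rot":[0,0,0],"xyz":[0.001,0.002,0.006],"grip":255},
    {"rot":[0,0,0],"xyz":[0.001,0.002,0.011],"grip":255},
    {"rot":[0,0,0],"xyz":[0.001,0.002,0.015],"grip":255},
    {"rot":[0,0,0],"xyz":[0.001,0.002,0.015],"grip":255},
    {"rot":[0,0,0],"xyz":[0.001,0.002,0.015],"grip":255}
  ]
}}

```text
clock: 7.95
tool_pos: [0.5496, -0.1649, 0.0624]
eef_rot: [0.528, 0.849, -0.0, -0.0]
contact_force: [-1.0, -0.9, -0.1]
opening: 0.004
finger_force: 0.0
```

Run:
```python
from h import *
go(.4567,[.5932,-.2085],[-.02,-.025,.0605])
```

```text
t 7.95 now term [-19.9  58.4  62.4] F [-1.3 -0.3 -0.1]
target [ 0.5863 -0.2398  0.0605] xyz mm [-83.4  -0.2   1.9] rot [-0.0003 -0.0001  0.0012]
```

Emit:
{"op": "carry_out", "data": {
  "plan": [
    {"rot":[0,0,0],"xyz":[-0.008,0,0.001],"grip":255},
    {"rot":[0,0,0],"xyz":[-0.016,0,0.001],"grip":255},
    {"rot":[0,0,0],"xyz":[-0.024,0,0.001],"grip":255},
    {"rot":[0,0,0],"xyz":[-0.032,0,0.001],"grip":255},
    {"rot":[0,0,0],"xyz":[-0.04,0,0.001],"grip":255},
    {"rot":[0,0,0],"xyz":[-0.048,0,0.001],"grip":255},
    {"rot":[0,0,0],"xyz":[-0.056,0,0.001],"grip":255},
    {"rot":[0,0,0],"xyz":[-0.064,0,0.001],"grip":255}
  ]
}}

```text
clock: 8.62
tool_pos: [0.5785, -0.2228, 0.0619]
eef_rot: [0.528, 0.849, 0.0, 0.0]
contact_force: [0.6, 2.8, 1.0]
opening: 0.003
finger_force: 0.8
```

Emit:
{"op": "carry_out", "data": {
  "plan": [
    {"rot":[0,0,0],"xyz":[-0.005,0,0],"grip":255},
    {"rot":[0,0,0],"xyz":[-0.01,0,0],"grip":255},
    {"rot":[0,0,0],"xyz":[-0.014,0,0],"grip":255},
    {"rot":[0,0,0],"xyz":[-0.017,0,0],"grip":255},
    {"rot":[0,0,0],"xyz":[-0.018,0,0],"grip":255},
    {"rot":[0,0,0],"xyz":[-0.018,0,0],"grip":255}
  ]
}}

```text
clock: 9.12
tool_pos: [0.5854, -0.2376, 0.0617]
eef_rot: [0.528, 0.849, 0.0, -0.001]
contact_force: [-1.0, 3.5, 2.0]
opening: 0.005
finger_force: 1.7
```

Run:
```python
from h import *
go(.4567,[.5932,-.2085],[-.02,-.026,.0605])
```

```text
t 9.1167 now term [-19.8 -22.6  61.7] F [0.6 3.6 2. ]
target [ 0.5867 -0.2407  0.0605] xyz mm [-3.4 -0.2  1.1] rot [-0.0007 -0.0012  0.0021]
```

Emit:
{"op": "carry_out", "data": {
  "plan": [
    {"rot":[0,0,0],"xyz":[-0.001,0,0],"grip":255},
    {"rot":[0,0,0],"xyz":[-0.002,0,0],"grip":255},
    {"rot":[0,0,0],"xyz":[-0.003,0,0],"grip":255},
    {"rot":[0,0,0],"xyz":[-0.003,0,0],"grip":255}
  ]
}}

```text
clock: 9.45
tool_pos: [0.5855, -0.2377, 0.0616]
eef_rot: [0.527, 0.85, 0.0, -0.003]
contact_force: [-5.2, 7.3, 4.2]
opening: 0.006
finger_force: 4.4
```

The tool has stopped and the force is up to 9 N, so the plate is against its home stop. Now I'll back off, lift and check.

Emit:
{"op": "carry_out", "data": {
  "plan": [
    {"rot":[0,0,0],"xyz":[0.008,0,0],"grip":255},
    {"rot":[0,0,0],"xyz":[0.012,0,-0.02],"grip":255},
    {"rot":[0,0,0],"xyz":[0.012,0,-0.05],"grip":255},
    {"rot":[0,0,0],"xyz":[-0.02,0,-0.085],"grip":255},
    {"rot":[0,0,0],"xyz":[-0.055,0,-0.09],"grip":255},
    {"rot":[0,0,0],"xyz":[-0.055,0,-0.09],"grip":255},
    {"rot":[0,0,0],"xyz":[-0.055,0,-0.09],"grip":255}
  ]
}}

```text
clock: 10.03
tool_pos: [0.6119, -0.2947, 0.1523]
eef_rot: [0.53, 0.848, -0.001, 0.002]
contact_force: [-0.8, -0.0, -0.3]
opening: 0.004
finger_force: 0.0
```

Run:
```python
from h import *
go(.4567,[.5932,-.2085],[-.02,-.026,.15])
cv2.imwrite("pics/w3.png",r.snapshot("wrist")[:,:,::-1])
```

```text
t 10.0333 now term [-21.2 -85.6 152.3] F [-0.7  0.4 -0.3]
target [ 0.5867 -0.2407  0.15  ] xyz mm [59.6  0.9  2. ] rot [ 0.0002  0.0051 -0.0041]
```

View pics/w3.png

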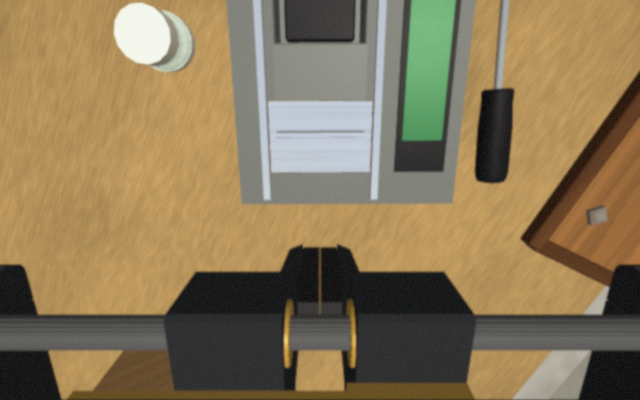

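The plate covers rows 101–172 at columns 268–373, with the terminal's edge at row 203. That leaves a gap of about 25 mm, which matches home. The jar and screwdriver look undisturbed.

Run:
```python
from h import *
Q=R.from_euler('z',-.4567)
print((Q.apply(wray((320,172),.0535)-wray((320,203.5),.05))*1e3).round(1))
print(r.finish_job())
```

```text
[-0.  25.   3.5]
the job is handed in; nothing more can be done
None
```

The job is handed in: I held the tare key fully down for over a second, then pushed the plate back to its home stop (measured gap 25 mm, as at home); nothing else looked disturbed, and no verdict was returned.

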